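Let the slide basket down into the staining trough on the ratchet hoist

ROBOT

A 6-joint arm with a two-finger parallel gripper is mounted at the origin on a cart in front of the work surface, level with it; the furniture and walls round the work are solid. World frame = base frame: x ahead of the robot, y to its left, z up, the work surface at z = 0. Lengths are in mm, angles in rad, forces in N, time in s.
With the tool pointing down it reaches from about 275 to 1000 mm from the base axis. Payload 8.4 kg.
Tool frame: the origin (TCP) lies at the very end of the fingers, on their centre line; the grasp point (between the pads) lies 19 mm behind it (r.tcp_to_grasp is the distance from the TCP to the grasp point, in mm); z points along the fingers, y is the line along which they close (so a half turn about z gives the same grasp; the last joint's range is limited). The gripper opens to 85 mm and grips with 20 to 120 N. Pads are 22 mm wide; open, the fingers measure 114 mm over their backs; the gripper's body (76 mm by 85 mm) begins 54 mm behind the grasp point. The pads swing forward as they close: fully open they stand 13 mm farther back than shut.
Start: joints at [1.29, 0.353, 1.633, -0, 1.155, -0.002], TCP at [172, 600.869, 231.281] pointing down, gripper open.
Joint ranges: [-2.63, 2.63], [-0.92, 2.1], [0.06, 2.66], [-1.3, 4.44], [0, 2.69], [-3.02, 3.02]. Speed limits (rad/s): [2.22, 2.22, 2.79, 3.14, 3.14, 3.14].

INTERFACE

Orientations are given as [roll, pitch, yaw] about the fixed x, y, z axes, in that order (R = Rz(yaw) Ry(pitch) Rx(roll)).
In Python, from rig import r gives the robot as it stands. The module is installed in compiled form; this text tells all that it offers.
- The arm moves only by the tool play_rows, never from a script. Its argument "rows" is a list of rows, each an object with "dp": the shift along the tool's x, y, z in units of 40 mm (1.0 is 40 mm), a list of three; "turn": the turn, a rotation vector about the tool's x, y, z in units of 6 degrees (1.0 is 6 degrees), a list of three; "fingers": the closure, from 0 (fully open) to 1 (shut). In form: [{"dp": [tx, ty, tz], "turn": [wx, wy, wz], "fingers": fingers}, ...]. A call has 1 to 5 rows; each row shifts and turns the commanded pose from where the row before left it, along the tool's axes as they then stand; what a row does not reach is not made up. A row lasts 1/12 s, in which the tool goes at most 41.7 mm and 7.16 degrees, less where a joint would pass 70% of its speed; a pose out of reach is approached as far as the arm can. A call is refused whole if a number of a shift passes 1 or a number of a turn 1, either way. A call with a gripper value outside its range is refused whole. The fingers move at their own pace and stop on an object; "force" is the grip in N (left out, the last holds). Time passes only in rows, so rows that do not move let the fingers close. It gives the time, the measured TCP pose, the force, the opening and the grip force at its end, in the units of the state.
- r.sense(): the state, without advancing time (a new reading comes with each control period).
- r.grab_frame(name): name is "side" or "top" or "wrist"; returns a dict with "pixels" (420x560x3 uint8, red, green, blue), "fx", "fy", "cx", "cy" (pixels), "dist" ([k1, k2, p1, p2, k3] as OpenCV has them; the pictures are not rectified), "pose" (4x4, takes a point from camera to world coordinates). Camera axes: x right, y down, z forward; pixel columns grow to the right and rows downward; lengths in mm; the calibration is good to about 2 mm. A picture is of the moment at which its call begins. There is no depth.
- r.sign_off(): hands the job in; it is judged then, once.
The state is a dict: "clock": time; "qpos": joint angles; "qvel": joint speeds; "joint_efforts": joint torques, N m; "eef_pos": TCP position; "tcp_rot": TCP orientation; "contact_force": force on the tool from outside, world axes, zero at the start; "wrist_torque": the same for the moment, N m; "opening": opening from 0.0 (shut) to 1.0 (fully open); "grasp_force": force on a finger pad.
Only numpy, scipy, OpenCV 4.12 (cv2) and the standard library are available. Lean on these libraries where they do the work, as an engineer would, in place of code of your own. Each camera call takes 0.05 s, during which the arm holds its last target. There are 200 camera calls.

TASK

Slide the open steel trough by its loop handle between the rails of the little hoist, right up to the end stop under the hanging basket of glass slides. The basket hangs on a ratchet: flick the pawl lever outward, away from the wheel (the loaded pawl stays hooked), take the crank and wind it up a touch so that the pawl springs clear, then ease the basket gently down with the crank, never letting it run, until it stands on the trough's floor. Last, flick the pawl lever back in so the pawl rides on the wheel again; work the basket only by its crank and leave everything else on the bench where it is.

Things in the scene. Friction and masses are not known exactly. Their poses are not given: they have to be found in the camera images.
- hoist: fixed slide-dipping hoist, grey and bare metal. Origin: on the bench at the middle of the docking bay; +x leads into the bay (away from the worker), +y to the worker's left. Rails 14 mm high, 77 mm apart inside, y = +-38.5 mm, x -5 to 58 mm; the mouth flares to y = +-55 mm at x = -43 mm; end stop at x = 53.5 mm. Left of it an upright plate: y 62 to 154, x 16 to 28, top z 180 mm
- shaft (a point): winding shaft, level, along the hoist's x, at y = 104, z = 115 mm of its frame (this point at x = 0). On it sit a pinion, a 24-tooth ratchet wheel (radius 44 mm, x -6 to -16 mm) and, in front, the crank. A toothed upright rack at y = 50 mm, x -1 to 11 mm, meshes with the pinion and carries the basket on an arm; the rack's top is at z = 165 mm plus the carriage value
- carriage (a joint): height of the basket's underside above the bench, m. Wire basket of six glass slides, 82 (x) x 50 (y) x 32 mm, square over the middle of the bay. Starts at about 0.045, 0.057 or 0.069, as the pawl's tooth has it; 0.0035 when it stands on the trough's floor (0.001 with no trough); top stop 0.086. Weighs 0.45 to 0.7 kg and falls at 0.3 m/s or more if the pawl is off and nothing holds the crank
- drum (a joint): turn of shaft, wheel and crank, rad: growing = winding up (the top of the wheel moves towards +y). carriage = 0.057 + 0.046 * drum; one tooth is 0.262. The crank leans by drum from straight up towards +y: about upright at the start, leaning 1.16 rad towards the basket (-y) at the bottom, drum about -1.16. Stops at -1.22 and 0.62
- crank_grip (a point): middle of the crank's black hand grip: round bar 14 mm thick along the hoist's x, from x = -35 to -101 mm of its frame (this point x = -70), 75 mm from the shaft's axis. Push it, cage it between the fingers or pinch it from above. The load pushes it towards -y; holding the basket takes 2.5 to 4.5 N at the grip near upright, up to 11 N of level push at the bottom
- pawl_lever (a joint): rad: 0 = in (spring holds the pawl on the wheel), 0.60 = fully out (spring pulls the pawl off). Stays where it is put; 1.5 to 3 N at the tab moves it. It works the hooked pawl only through a spring: under the basket's weight the hook stays caught even with the lever out, until the crank is wound up by 0.06 rad or more (0.15 is plenty, more does no harm); then the crank alone holds the load
- pawl_pivot (a point): axis of pawl and pawl lever, along the hoist's x, at y = 152, z = 70 mm of its frame (this point at x = 0). Seen from here the tab is 95 mm away, 70 degrees above level (towards +y) with the lever at 0, 36 degrees with it at 0.60
- lever_tab (a point): middle of the pawl lever's thumb pin: steel pin 12 mm thick along the hoist's x, x = -25 to -76 mm of its frame (this point x = -50). At lever 0 it is at y = 184, z = 159 mm, at lever 0.60 at y = 229, z = 125 mm of the hoist's frame. Push it towards +y (outward and down along its arc) to take the pawl off, towards -y to put it on
- trough: open stainless staining trough, about 0.35 kg, 106 mm along its x, 72 mm along y, 36 mm high, walls and floor 3.5 mm. Origin: centre of the underside. It stands before the mouth of the bay; its +x end goes in first. Home, its origin lies on the hoist's origin and its axes along the hoist's
- trough_handle (a point): middle of the outer bar of the trough's loop handle, at its -x end: round bar 8 mm thick along the trough's y (28 mm of it straight), 28 mm above the bench, 130 mm from the trough's origin; 73 mm clear between bar and end wall
- reagent_bottle: amber bottle with a black cap, 46 mm across, 98 mm high; bystander, leave it (origin: centre of its underside)
- timer: white wind-up timer, 66 x 66 x 44 mm; bystander
- wash_bottle: wash bottle with a red cap and bent spout, 187 mm high; bystander
- steel_dish: shallow flared steel dish without a handle, 78 x 120 x 26 mm; bystander, not the trough
- forceps: steel forceps lying flat, 132 mm long; bystander
- pen_black: ball pen lying flat, 134 mm long; bystander
- marker_red: two-ended marker lying flat, 124 mm long; bystander

How it is judged (in metres and radians):
On the way, in this order (a step that is already met when the one before it is completed fails the run):
1. the trough stands home in the bay, against the end stop, with the basket still hanging above it (x of trough in the frame of hoist between -0.006 and 0.006 m and y of trough in the frame of hoist between -0.006 and 0.006 m and height (world z) of trough below 0.004 m and angle between trough's own z axis and vertical below 0.05 rad and value of joint carriage above 0.038 m and value of joint pawl_lever below 0.2 rad), for 0.2 s.
2. the pawl lever is flicked out while the basket still hangs (value of joint carriage above 0.038 m and value of joint pawl_lever above 0.48 rad), for 0.2 s.
3. the basket stands on the floor of the trough, eased down by the crank with the pawl off (x of trough in the frame of hoist between -0.006 and 0.006 m and y of trough in the frame of hoist between -0.006 and 0.006 m and height (world z) of trough below 0.004 m and angle between trough's own z axis and vertical below 0.05 rad and value of joint carriage below 0.007 m), for 0.2 s.
4. the pawl lever is back in (value of joint carriage below 0.007 m and value of joint pawl_lever below 0.12 rad), for 0.2 s.
At the end, for the whole second after the job is handed in: The trough stands flat in the bay within 6 mm of home (fully against the stop), the basket's underside is less than 7 mm above the bench (standing on the trough's floor), the pawl lever is back in (under 0.12 rad), and all is at rest (all of step 4 and x of trough in the frame of hoist between -0.006 and 0.006 m and y of trough in the frame of hoist between -0.006 and 0.006 m and height (world z) of trough below 0.004 m and angle between trough's own z axis and vertical below 0.05 rad and linear speed of trough below 0.01 m/s and velocity of joint drum between -0.05 and 0.05 rad/s); the robot touches nothing.
It fails at once if the basket is let run: falling faster than 0.2 m/s with the pawl lever out (value of joint pawl_lever above 0.25 rad and velocity of joint carriage below -0.2 m/s).
It fails at once if the hand or arm pushes on the basket of slides or its rack (over 5 N) (contact force between any of the fingers, the arm and carriage above 5 N).
It fails at once if a bystander is moved more than 30 mm (distance of any of reagent_bottle, timer, wash_bottle, steel_dish, forceps, pen_black, marker_red from where it was at the start of the episode above 0.03 m).
It also fails if it takes over 72 s, if anything falls off the work surface, if the arm or the gripper's body presses on something with over 40 N, if the wrist force passes 120 N, or if a joint passes its speed limit or range.

## Working session

There is one attempt and no reset: what is moved stays moved. The work goes in short steps, Python scripts to look and compute and a tool call to move; the robot and the scene stay as the last step left them, time stands still between calls to the robot, and variables do not carry over. Pictures are saved under pics/ and viewed, at most 10 in all, crops included, and the job is handed in when it is done.

Besides the shell and the picture viewer there is one more tool, called after "Request:" in YAML: its name, and indented under it one key for each argument. play_rows: Moves the arm, as the interface text tells. Its arguments: {"type":"object","properties":{"rows":{"type":"array"},"force":{"type":"number"}},"required":["rows"]}

```bash
mkdir -p pics
python3 - <<'E'
from rig import r
import cv2,numpy as np
s=r.sense();print({k:np.round(v,3).tolist() for k,v in s.items()})
for n in("side","top"):
    f=r.grab_frame(n);cv2.imwrite(f"pics/{n}0.png",f["pixels"][:,:,::-1])
    np.savez(f"{n}.npz",**f);print(n,f["fx"],f["fy"],f["cx"],f["cy"],f["dist"],np.round(f["pose"],3).tolist())
E
```

```text
{'clock': 0.0, 'qpos': [1.29, 0.354, 1.634, 0.0, 1.155, -0.002], 'qvel': [0.001, -0.001, -0.001, 0.0, -0.001, 0.0], 'joint_efforts': [-0.002, -60.527, -34.206, -0.0, 0.01, 0.0], 'eef_pos': [171.849, 600.403, 230.539], 'tcp_rot': [-3.14, -0.0, 2.863], 'contact_force': [-0.06, -0.178, -0.277], 'wrist_torque': [0.01, 0.029, 0.051], 'grasp_force': 0.0, 'opening': 0.999}
side 530.1567728834597 530.1567728834597 282.4328437852064 205.05584332826368 [0.03477091 0.         0.         0.         0.        ] [[-0.999, 0.032, -0.004, 542.948], [0.024, 0.651, -0.758, 1211.051], [-0.021, -0.758, -0.652, 1080.415], [0.0, 0.0, 0.0, 1.0]]
top 404.5835923445371 404.5835923445371 279.14419099517426 212.13531513556836 [-0.09048222  0.          0.          0.          0.        ] [[0.006, -0.985, 0.172, 341.42], [-1.0, -0.009, -0.018, 101.147], [0.019, -0.172, -0.985, 1274.14], [0.0, 0.0, 0.0, 1.0]]
```

View pics/top0.png

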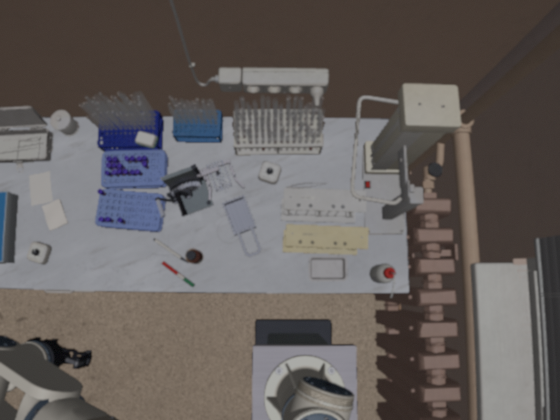

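View pics/side0.png

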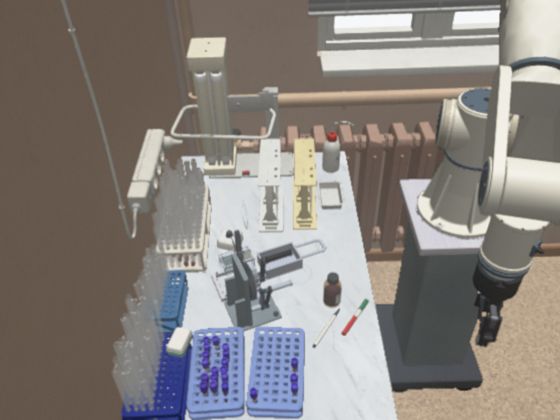

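```bash
cat > h.py <<'E'
import numpy as np,cv2
def cam(n):
    f=np.load(n+".npz");K=np.array([[f["fx"],0,f["cx"]],[0,f["fy"],f["cy"]],[0,0,1]]);return K,f["dist"],f["pose"],f["pixels"]
def proj(n,P):
    K,d,T,_=cam(n);W=np.linalg.inv(T)
    return cv2.projectPoints(np.array(P,float).reshape(-1,3),cv2.Rodrigues(W[:3,:3])[0],W[:3,3],K,d)[0].reshape(-1,2)
def ray(n,uv,z):
    K,d,T,_=cam(n);p=cv2.undistortPoints(np.array(uv,float).reshape(-1,1,2),K,d).reshape(-1,2)
    v=np.c_[p,np.ones(len(p))]@T[:3,:3].T;o=T[:3,3];z=np.broadcast_to(z,len(p))
    return o+v*((z-o[2])/v[:,2])[:,None]
E
python3 - <<'E'
from h import *
t=cam("top")[3][140:290,140:290,::-1]; s=cam("side")[3][220:345,200:350,::-1]
def g(im,x0,y0,k):
    im=cv2.resize(im,None,fx=k,fy=k,interpolation=cv2.INTER_CUBIC); im=cv2.convertScaleAbs(im,alpha=1.3)
    for i in range(0,im.shape[1],10*k):cv2.line(im,(i,0),(i,6),(0,255,255),1);cv2.putText(im,str(x0+i//k),(i,16),0,.35,(0,255,255),1) if i//k%20==0 else 0
    for i in range(0,im.shape[0],10*k):cv2.line(im,(0,i),(6,i),(0,255,255),1);cv2.putText(im,str(y0+i//k),(8,i+4),0,.35,(0,255,255),1) if i//k%20==0 else 0
    return im
cv2.imwrite("pics/t1.png",g(t,140,140,4)); cv2.imwrite("pics/s1.png",g(s,200,220,5)[:600])
E
```

```text
(no output)
```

View pics/t1.png

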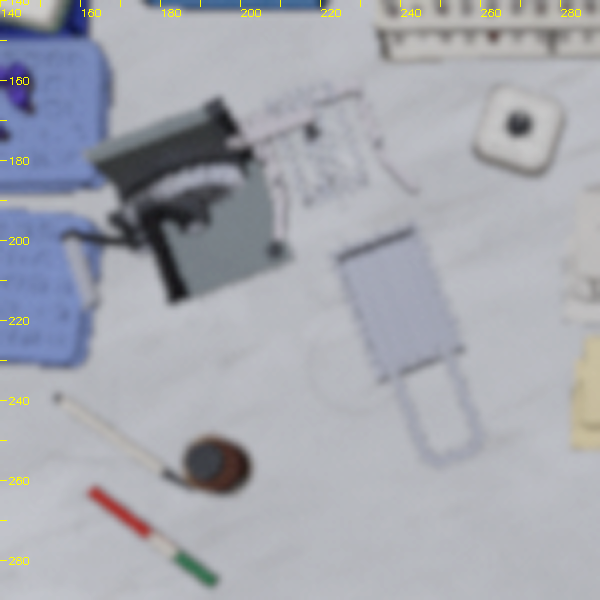

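View pics/s1.png

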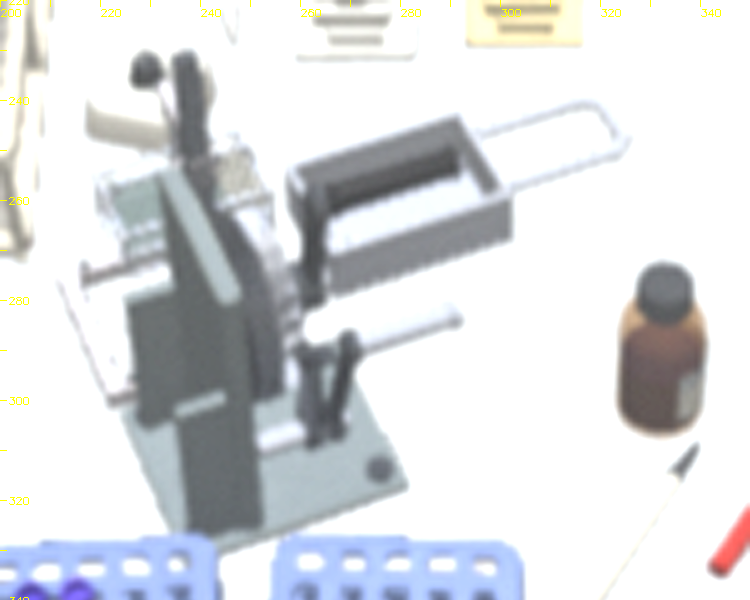

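```bash
cat > fit.py <<'E'
from h import *
from scipy.optimize import least_squares as LS
def W(p,P):
    c,s=np.cos(p[2]),np.sin(p[2]);P=np.array(P,float);return np.c_[p[0]+c*P[:,0]-s*P[:,1],p[1]+s*P[:,0]+c*P[:,1],P[:,2]]
def res(p,obs,pts):
    return np.vstack([proj(n,W(p,[pts(k,p)])) -np.array(uv) for n,k,uv in obs])
def hp(k,p):
    if k=='grip':return (-101,104+75*np.sin(p[3]),115+75*np.cos(p[3]))
    if k=='rack':return (5,50,165+57+46*p[3])
    return k
H=[("top",(-76,184,159),(163,216)),("top",(-25,184,159),(156.5,200)),("top",'grip',(184.5,214.5)),("top",(28,154,180),(161.5,178)),("top",(28,62,180),(193.5,165)),
("side",(-76,184,159),(292,284)),("side",'grip',(291,251)),("side",(28,154,180),(242,281)),("side",(16,154,180),(248,279)),("side",(28,62,180),(232,254)),("side",'rack',(237,231))]
T=[("top",(53,36,36),(224,205)),("top",(53,-36,36),(243,197)),("top",(-53,36,36),(235,235)),("top",(-53,-36,36),(256,227)),("top",(-130,0,28),(253,254)),
("side",(53,-36,36),(258,254)),("side",(-53,-36,36),(291,243)),("side",(-53,36,36),(302,259)),("side",(-130,0,28),(323,245)),("side",(-53,36,0),(302,268))]
if __name__=="__main__":
  for o,f,x0 in((H,hp,[500,300,.35,0]),(T,lambda k,p:k,[450,200,.35])):
    q=LS(lambda p:res(p,o,f).ravel(),x0,x_scale=[100,100,.1,.1][:len(x0)],loss='soft_l1')
    print(np.round(q.x,3));print(np.round(res(q.x,o,f),1).tolist())
E
python3 fit.py
```

```text
[6.57400e+02 2.62725e+02 3.52000e-01 2.01000e-01]
[[-1.0, -0.1], [0.3, -0.9], [-0.1, 0.2], [-2.0, -1.5], [-2.8, 0.8], [-0.4, -1.9], [-0.2, 0.1], [1.5, -0.9], [0.5, -0.5], [-0.8, -1.2], [0.3, 0.2]]
[5.47952e+02 2.06090e+02 3.75000e-01]
[[-2.6, -1.7], [0.1, -1.8], [-1.9, -0.1], [-1.0, -0.4], [-0.0, 0.3], [-0.9, -1.5], [1.5, -1.6], [1.2, -0.5], [-0.1, -1.2], [1.2, -0.4]]
```

Request:
play_rows:
  rows:
    - {"dp":[0,0,0],"turn":[0,0,0.97],"fingers":0}
    - {"dp":[0,0,0],"turn":[0,0,0.97],"fingers":0}
    - {"dp":[0,0,0],"turn":[0,0,0.97],"fingers":0}
    - {"dp":[0,0,0],"turn":[0,0,0.97],"fingers":0}
    - {"dp":[0,0,0],"turn":[0,0,0.97],"fingers":0}

```text
clock: 0.52
eef_pos: [171.9, 600.6, 230.9]
tcp_rot: [-3.141, 0.0, 2.35]
contact_force: [0.3, 0.2, 0.0]
opening: 1.001
grasp_force: 0.0
```

Request:
play_rows:
  rows:
    - {"dp":[0,0,0],"turn":[0,0,0.97],"fingers":0}
    - {"dp":[0,0,0],"turn":[0,0,0.97],"fingers":0}
    - {"dp":[0,0,0],"turn":[0,0,0.97],"fingers":0}
    - {"dp":[0,0,0],"turn":[0,0,0.97],"fingers":0}
    - {"dp":[0,0,0],"turn":[0,0,0],"fingers":0}

```text
clock: 0.93
eef_pos: [171.9, 600.6, 230.8]
tcp_rot: [-3.141, 0.001, 1.944]
contact_force: [-0.3, -0.3, 0.3]
opening: 1.0
grasp_force: 0.0
```

Request:
play_rows:
  rows:
    - {"dp":[-0.97,0.145,0],"turn":[0,0,0],"fingers":0}
    - {"dp":[-0.97,0.145,0],"turn":[0,0,0],"fingers":0}
    - {"dp":[-0.97,0.145,0],"turn":[0,0,0],"fingers":0}
    - {"dp":[-0.97,0.145,0],"turn":[0,0,0],"fingers":0}
    - {"dp":[-0.97,0.145,0],"turn":[0,0,0],"fingers":0}

```text
clock: 1.35
eef_pos: [270.9, 429.5, 231.0]
tcp_rot: [-3.141, 0.0, 1.953]
contact_force: [-0.4, -0.4, -0.2]
opening: 1.001
grasp_force: 0.0
```

Request:
play_rows:
  rows:
    - {"dp":[-0.97,0.145,0],"turn":[0,0,0],"fingers":0}
    - {"dp":[-0.97,0.145,0],"turn":[0,0,0],"fingers":0}
    - {"dp":[-0.97,0.145,0],"turn":[0,0,0],"fingers":0}
    - {"dp":[-0.97,0.145,0],"turn":[0,0,0],"fingers":0}
    - {"dp":[-0.97,0.145,0],"turn":[0,0,0],"fingers":0}

```text
clock: 1.77
eef_pos: [369.5, 259.8, 231.3]
tcp_rot: [3.141, -0.0, 1.953]
contact_force: [0.5, -0.3, -0.2]
opening: 1.0
grasp_force: 0.0
```

Request:
play_rows:
  rows:
    - {"dp":[-0.97,0.145,0],"turn":[0,0,0],"fingers":0}
    - {"dp":[-0.97,0.145,0],"turn":[0,0,0],"fingers":0}
    - {"dp":[-0.97,0.145,0],"turn":[0,0,0],"fingers":0}
    - {"dp":[0,0,0],"turn":[0,0,0],"fingers":0}

```text
clock: 2.1
eef_pos: [430.8, 154.9, 231.4]
tcp_rot: [3.141, 0.002, 1.948]
contact_force: [-0.2, 0.7, 0.2]
opening: 0.997
grasp_force: 0.0
```

Run:
```python
from rig import r
from fit import *
s=r.sense();print(np.round(s["eef_pos"],1),np.round(s["tcp_rot"],3),s["clock"])
f=r.grab_frame("wrist");np.savez("wrist.npz",**f);print(np.round(f["pose"],2).tolist(),f["fx"])
im=f["pixels"][:,:,::-1].copy()
h=[657.4,262.7,.352];t=[548,206.1,.375]
for p,P in((h,[(-5,38.5,14),(58,38.5,14),(-5,-38.5,14),(58,-38.5,14),(-43,55,14),(-43,-55,14),(-76,184,159)]),(t,[(a,b,36) for a in(-53,53) for b in(-36,36)]+[(-130,0,28),(-130,14,28),(-130,-14,28)])):
    for u in proj("wrist",W(p,P)):
        if abs(u).max()<2000: cv2.circle(im,tuple(int(v) for v in u),3,(0,0,255),1)
im=cv2.resize(im,(800,600));cv2.imwrite("pics/w1.png",im)
```

```text
[430.8 154.9 231.4] [3.141e+00 2.000e-03 1.948e+00] 2.1
[[0.93, 0.35, 0.12, 400.36], [0.37, -0.88, -0.31, 233.44], [0.0, 0.33, -0.94, 374.7], [0.0, 0.0, 0.0, 1.0]] 374.028149988998
```

View pics/w1.png

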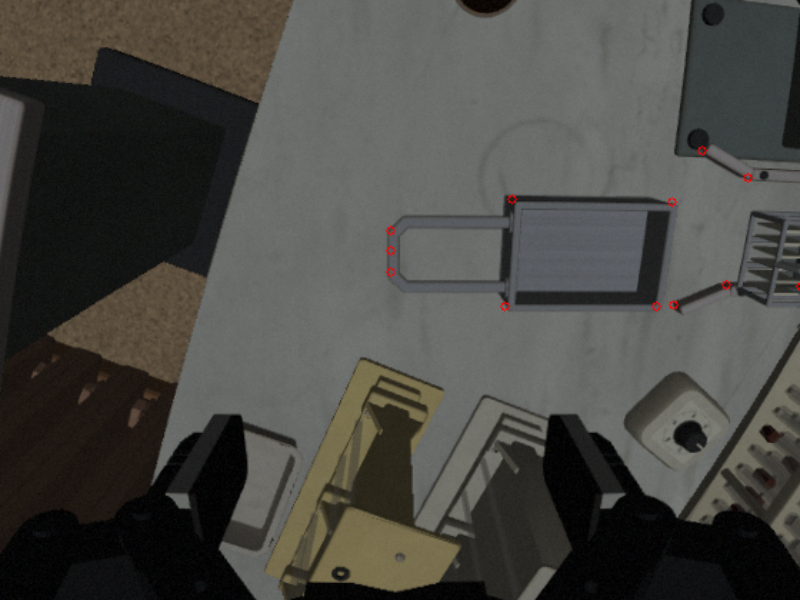

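```bash
cat > fit2.py <<'E'
from fit import *
k=.7
T2=T+[("wrist",P,(u*k,v*k)) for P,u,v in(((-53,36,36),513,202),((-53,-36,36),508,309),((53,36,36),675,206),((53,-36,36),669,309),((-130,0,28),394,253.5))]*2
H2=H+[("wrist",P,(u*k,v*k)) for P,u,v in(((-43,55,14),703,148),((-5,38.5,14),750,176),((-43,-55,14),677,308),((-5,-38.5,14),729,287))]*2
for o,f,x0 in((H2,hp,[657,263,.35,.2]),(T2,lambda k,p:k,[548,206,.37])):
    q=LS(lambda p:res(p,o,f).ravel(),x0,x_scale=[100,100,.1,.1][:len(x0)],loss='soft_l1')
    print(np.round(q.x,3));print(np.round(res(q.x,o,f),1)[-5:].tolist())
E
python3 fit2.py
```

```text
[6.58653e+02 2.63612e+02 3.63000e-01 2.11000e-01]
[[-0.0, -2.2], [0.2, 1.7], [-0.3, 1.2], [-0.1, -2.5], [-0.0, -2.2]]
[5.50613e+02 2.05290e+02 3.77000e-01]
[[1.4, -0.2], [-0.3, 0.1], [0.3, -1.2], [-7.0, 0.1], [-0.5, 0.3]]
```

Request:
play_rows:
  rows:
    - {"dp":[0.07,0,0.9],"turn":[0,0,0],"fingers":0}
    - {"dp":[0,0,0.9],"turn":[0,0,0],"fingers":0}
    - {"dp":[0,0,0.9],"turn":[0,0,0],"fingers":0}
    - {"dp":[0,0,0.9],"turn":[0,0,0],"fingers":0}
    - {"dp":[0,0,0.9],"turn":[0,0,0],"fingers":0}

```text
clock: 2.57
eef_pos: [426.6, 163.4, 50.0]
tcp_rot: [3.141, -0.0, 1.952]
contact_force: [1.0, -0.4, -0.9]
opening: 0.997
grasp_force: 0.0
```

Request:
play_rows:
  rows:
    - {"dp":[0,0,0.5],"turn":[0,0,0],"fingers":0}
    - {"dp":[0,0,0.45],"turn":[0,0,0],"fingers":0.3}
    - {"dp":[0,0,0],"turn":[0,0,0],"fingers":0.6}
    - {"dp":[0,0,0],"turn":[0,0,0],"fingers":1}
    - {"dp":[0,0,0],"turn":[0,0,0],"fingers":1}
  force: 30

```text
clock: 2.98
eef_pos: [427.4, 163.1, 14.1]
tcp_rot: [3.141, -0.0, 1.95]
contact_force: [-0.7, -0.2, 0.0]
opening: 0.457
grasp_force: 0.0
```

Request:
play_rows:
  rows:
    - {"dp":[0,0,0],"turn":[0,0,0],"fingers":1}
    - {"dp":[0,0,0],"turn":[0,0,0],"fingers":1}
    - {"dp":[0,0,0],"turn":[0,0,0],"fingers":1}

```text
clock: 3.23
eef_pos: [427.7, 162.6, 14.3]
tcp_rot: [3.14, 0.0, 1.949]
contact_force: [0.7, -2.6, 2.5]
opening: 0.09
grasp_force: 25.7
```

Request:
play_rows:
  rows:
    - {"dp":[0,0,0],"turn":[0,0,0.18],"fingers":1}
    - {"dp":[0.16,0,0],"turn":[0,0,0],"fingers":1}
    - {"dp":[0.16,0,0],"turn":[0,0,0],"fingers":1}
    - {"dp":[0.16,0,0],"turn":[0,0,0],"fingers":1}
    - {"dp":[0,0,0],"turn":[0,0,0],"fingers":1}

```text
clock: 3.65
eef_pos: [420.2, 181.6, 13.4]
tcp_rot: [3.141, -0.0, 1.93]
contact_force: [-0.0, 0.3, 2.6]
opening: 0.08
grasp_force: 35.3
```

Request:
play_rows:
  rows:
    - {"dp":[0,0.3,0],"turn":[0,0,0],"fingers":1}
    - {"dp":[0,0.3,0],"turn":[0,0,0],"fingers":1}
    - {"dp":[0,0.3,0],"turn":[0,0,0],"fingers":1}
    - {"dp":[0,0.3,0],"turn":[0,0,0],"fingers":1}
    - {"dp":[0,0.1,0],"turn":[0,0,0],"fingers":1}

```text
clock: 4.07
eef_pos: [469.2, 199.2, 13.1]
tcp_rot: [-3.14, -0.0, 1.93]
contact_force: [-4.3, -1.6, 4.3]
opening: 0.079
grasp_force: 36.3
```

Run:
```python
from rig import r
from fit import *
s=r.sense();print(np.round(s["eef_pos"],1),np.round(s["tcp_rot"],3),s["clock"])
f=r.grab_frame("wrist");np.savez("wrist.npz",**f)
im=f["pixels"][:,:,::-1].copy()
for h,c in(([658.7,263.6,.358],(0,0,255)),):
    for u in proj("wrist",W(h,[(-5,38.5,14),(58,38.5,14),(-5,-38.5,14),(58,-38.5,14),(-43,55,14),(-43,-55,14),(-101,104+75*.26,115+75*.966)])):
        if abs(u).max()<2000: cv2.circle(im,tuple(int(v) for v in u),3,c,1)
im=cv2.resize(im,(800,600));cv2.imwrite("pics/w2.png",im)
```

```text
[469.2 199.2  13.1] [-3.14 -0.    1.93] 4.0667
```

View pics/w2.png

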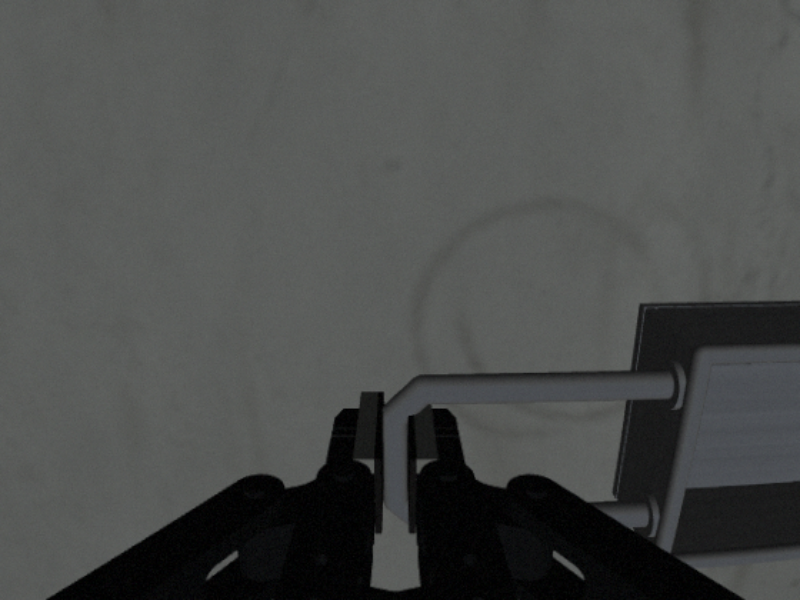

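Request:
play_rows:
  rows:
    - {"dp":[0,0.3,0],"turn":[0,0,0],"fingers":1}
    - {"dp":[0,0.3,0],"turn":[0,0,0],"fingers":1}
    - {"dp":[0,0.3,0],"turn":[0,0,0],"fingers":1}
    - {"dp":[0,0.3,0],"turn":[0,0,0],"fingers":1}
    - {"dp":[0,0.2,0],"turn":[0,0,0],"fingers":1}

```text
clock: 4.53
eef_pos: [520.5, 218.1, 12.9]
tcp_rot: [-3.139, 0.0, 1.93]
contact_force: [-5.1, -3.6, 4.1]
opening: 0.079
grasp_force: 35.7
```

Request:
play_rows:
  rows:
    - {"dp":[0,0.1,0],"turn":[0,0,0],"fingers":1}
    - {"dp":[0,0.1,0],"turn":[0,0,0],"fingers":1}
    - {"dp":[0,0.05,0],"turn":[0,0,0],"fingers":1}
    - {"dp":[0,0,0],"turn":[0,0,0],"fingers":1}

```text
clock: 4.87
eef_pos: [529.9, 221.5, 12.9]
tcp_rot: [-3.14, 0.0, 1.93]
contact_force: [-1.9, -4.4, 2.9]
opening: 0.077
grasp_force: 35.4
```

Request:
play_rows:
  rows:
    - {"dp":[0,0.07,0],"turn":[0,0,0],"fingers":1}
    - {"dp":[0,0.05,0],"turn":[0,0,0],"fingers":1}
    - {"dp":[0,0,0],"turn":[0,0,0],"fingers":1}

```text
clock: 5.12
eef_pos: [534.4, 223.2, 13.0]
tcp_rot: [-3.14, 0.0, 1.93]
contact_force: [-3.7, -3.1, 2.9]
opening: 0.078
grasp_force: 35.5
```

Request:
play_rows:
  rows:
    - {"dp":[0,0.05,0],"turn":[0,0,0],"fingers":1}
    - {"dp":[0,0.03,0],"turn":[0,0,0],"fingers":1}
    - {"dp":[0,0,0],"turn":[0,0,0],"fingers":1}

```text
clock: 5.37
eef_pos: [535.7, 223.6, 12.8]
tcp_rot: [-3.136, 0.0, 1.93]
contact_force: [-9.1, -5.0, 7.8]
opening: 0.078
grasp_force: 36.2
```

Request:
play_rows:
  rows:
    - {"dp":[0,0.07,0],"turn":[0,0,0],"fingers":1}
    - {"dp":[0,0,0],"turn":[0,0,0],"fingers":1}

```text
clock: 5.53
eef_pos: [535.6, 223.6, 12.4]
tcp_rot: [-3.131, 0.0, 1.93]
contact_force: [-17.4, -6.9, 15.0]
opening: 0.081
grasp_force: 37.1
```

Run:
```python
from rig import r
from fit import *
import time
for n in("top","side"):
    f=r.grab_frame(n);np.savez(n+"2.npz",**f)
s=r.sense();print(s["contact_force"],s["eef_pos"])
a=cam("side2")[3][215:345,200:350,::-1];a=cv2.convertScaleAbs(cv2.resize(a,None,fx=4,fy=4,interpolation=2),alpha=1.3)
cv2.imwrite("pics/s2.png",a)
```

```text
[-16.09316758  -7.62493546  13.64689217] [535.59573662 223.61989463  12.36976862]
```

View pics/s2.png

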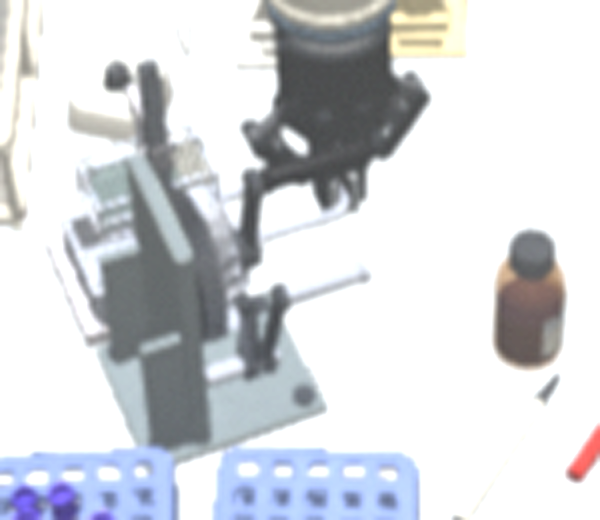

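Request:
play_rows:
  rows:
    - {"dp":[0,-0.1,0],"turn":[0,0,0],"fingers":1}
    - {"dp":[0,0,0],"turn":[0,0,0],"fingers":0.4}
    - {"dp":[0,0,0],"turn":[0,0,0],"fingers":0.4}
    - {"dp":[0,0,0],"turn":[0,0,0],"fingers":0.4}
    - {"dp":[0,0,0],"turn":[0,0,0],"fingers":0.4}

```text
clock: 6.05
eef_pos: [537.8, 224.7, 13.4]
tcp_rot: [3.14, -0.0, 1.93]
contact_force: [0.7, -0.4, -0.3]
opening: 0.597
grasp_force: 0.0
```

Request:
play_rows:
  rows:
    - {"dp":[0,0,-0.5],"turn":[0,0,0],"fingers":0.4}
    - {"dp":[0,0,-0.9],"turn":[0,0,0],"fingers":0.4}
    - {"dp":[0,0,-1],"turn":[0,0,0],"fingers":0.4}
    - {"dp":[0,0,-1],"turn":[0,0,0],"fingers":1}
    - {"dp":[0,0,-1],"turn":[0,0,0],"fingers":1}

```text
clock: 6.47
eef_pos: [537.1, 224.3, 191.1]
tcp_rot: [3.142, -0.0, 1.93]
contact_force: [0.3, -0.3, -0.7]
opening: 0.327
grasp_force: 0.0
```

Request:
play_rows:
  rows:
    - {"dp":[0,0,-0.8],"turn":[0,0,0],"fingers":1}
    - {"dp":[0,0,-0.3],"turn":[0,0,0],"fingers":1}
    - {"dp":[0,0,0],"turn":[0,0,0],"fingers":1}
    - {"dp":[0,0,0],"turn":[0,0,0],"fingers":1}

```text
clock: 6.8
eef_pos: [537.3, 224.4, 233.1]
tcp_rot: [3.141, -0.0, 1.93]
contact_force: [-0.3, 0.4, -1.0]
opening: -0.001
grasp_force: 0.0
```

```bash
cat > go.py <<'E'
from rig import r
import numpy as np
from scipy.spatial.transform import Rotation as R
HP=(658.7,263.6,.358)
def tgt(P,h=HP):
    c,s=np.cos(h[2]),np.sin(h[2]);return np.array([h[0]+c*P[0]-s*P[1],h[1]+s*P[0]+c*P[1],P[2]])
def rep(*Ps):
    s=r.sense();M=R.from_euler('xyz',s["tcp_rot"]);p=np.array(s["eef_pos"]);c,sn=np.cos(HP[2]),np.sin(HP[2]);d=p-[HP[0],HP[1],0]
    print("clock",s["clock"],"hoist xyz",np.round([c*d[0]+sn*d[1],-sn*d[0]+c*d[1],d[2]],1),"rot",np.round(s["tcp_rot"],3),"F",np.round(s["contact_force"],1))
    for P in Ps:
        q=tgt(P);print(P,"units",np.round(M.inv().apply(q-p)/40,3));p=q
E
python3 -c "
from go import *
rep((-62,158,230),(-62,160,140))"
```

```text
clock 6.8 hoist xyz [-127.5    5.8  233.1] rot [ 3.141 -0.     1.93 ] F [-0.3  0.4 -1. ]
(-62, 158, 230) units [3.804 1.64  0.079]
(-62, 160, 140) units [ 5.00e-02 -2.00e-03  2.25e+00]
```

Request:
play_rows:
  rows:
    - {"dp":[0.76,0.33,0],"turn":[0,0,0],"fingers":1}
    - {"dp":[0.76,0.33,0],"turn":[0,0,0],"fingers":1}
    - {"dp":[0.76,0.33,0],"turn":[0,0,0],"fingers":1}
    - {"dp":[0.76,0.33,0],"turn":[0,0,0],"fingers":1}
    - {"dp":[0.76,0.33,0],"turn":[0,0,0],"fingers":1}

```text
clock: 7.22
eef_pos: [544.5, 390.6, 230.0]
tcp_rot: [-3.138, 0.001, 1.93]
contact_force: [1.2, -0.2, 0.2]
opening: 0.0
grasp_force: 0.0
```

Request:
play_rows:
  rows:
    - {"dp":[0,0,0],"turn":[0,0,0],"fingers":1}
    - {"dp":[0,0,0],"turn":[0,0,0],"fingers":1}

```text
clock: 7.38
eef_pos: [544.3, 390.6, 229.9]
tcp_rot: [-3.137, 0.001, 1.932]
contact_force: [-0.5, -0.1, -0.7]
opening: 0.001
grasp_force: 0.0
```

Run:
```python
from go import *
from fit import *
rep((-62,160,140))
f=r.grab_frame("wrist");np.savez("wrist.npz",**f)
im=f["pixels"][:,:,::-1].copy()
for u in proj("wrist",W(HP,[(-76,184,159),(-25,184,159)]+[(x,104+75*np.sin(d),115+75*np.cos(d)) for d in(0,.262) for x in(-35,-101)])): cv2.circle(im,tuple(int(v) for v in u),3,(0,0,255),1)
cv2.imwrite("pics/w3.png",cv2.resize(cv2.convertScaleAbs(im,alpha=1.5),(800,600)))
```

```text
clock 7.3833 hoist xyz [-62.6 159.  229.9] rot [-3.137e+00  1.000e-03  1.932e+00] F [-0.5 -0.1 -0.7]
(-62, 160, 140) units [0.027 0.025 2.247]
```

View pics/w3.png

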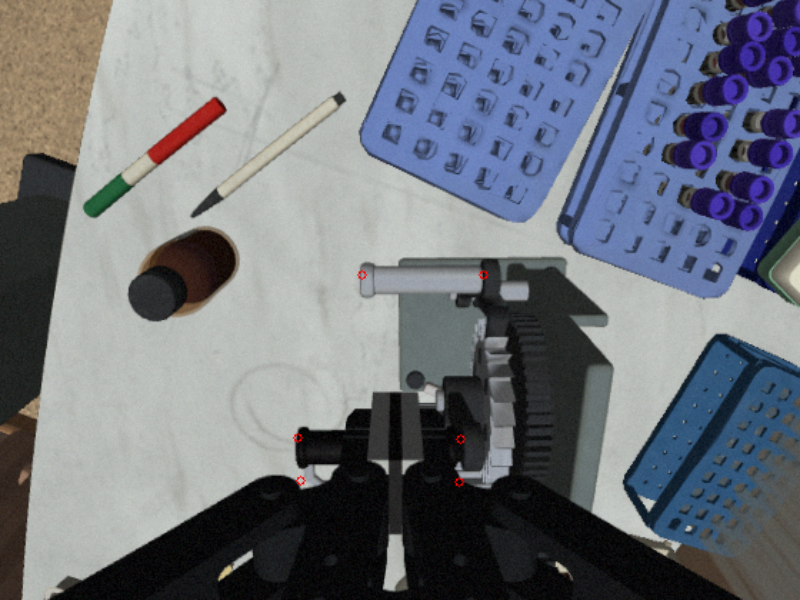

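Request:
play_rows:
  rows:
    - {"dp":[0,0,0.75],"turn":[0,0,0],"fingers":1}
    - {"dp":[0,0,0.75],"turn":[0,0,0],"fingers":1}
    - {"dp":[0,0,0.75],"turn":[0,0,0],"fingers":1}
    - {"dp":[0.1,0,0],"turn":[0,0,0],"fingers":1}
    - {"dp":[0,0,0],"turn":[0,0,0],"fingers":1}

```text
clock: 7.85
eef_pos: [542.9, 391.9, 141.4]
tcp_rot: [-3.137, 0.001, 1.929]
contact_force: [0.9, 0.5, 1.0]
opening: 0.001
grasp_force: 0.0
```

Request:
play_rows:
  rows:
    - {"dp":[0.26,0,0.15],"turn":[0,0,0],"fingers":1}
    - {"dp":[0.26,0,0.18],"turn":[0,0,0],"fingers":1}
    - {"dp":[0.26,0,0.2],"turn":[0,0,0],"fingers":1}
    - {"dp":[0.26,0,0.2],"turn":[0,0,0],"fingers":1}
    - {"dp":[0.26,0,0.22],"turn":[0,0,0],"fingers":1}

```text
clock: 8.27
eef_pos: [527.1, 441.5, 105.2]
tcp_rot: [3.14, 0.004, 1.932]
contact_force: [21.5, -54.2, 43.5]
opening: -0.0
grasp_force: 30.5
```

Request:
play_rows:
  rows:
    - {"dp":[0.04,0,0.02],"turn":[0,0,0],"fingers":1}
    - {"dp":[0,0,0],"turn":[0,0,0],"fingers":1}
    - {"dp":[0,0,0],"turn":[0,0,0],"fingers":1}

```text
clock: 8.52
eef_pos: [527.0, 440.1, 103.8]
tcp_rot: [-3.141, 0.007, 1.931]
contact_force: [10.4, -21.0, 2.1]
opening: 0.001
grasp_force: 12.0
```

```bash
sed -i 's/^HP=.*/HP=(659.4,261.7,.358)/' go.py; python3 -c "
from go import *
rep()"
```

```text
clock 8.5167 hoist xyz [-61.5 213.4 103.8] rot [-3.141  0.007  1.931] F [ 10.4 -21.    2.1]
```

Request:
play_rows:
  rows:
    - {"dp":[-0.3,0,0],"turn":[0,0,0],"fingers":1}
    - {"dp":[-0.2,0,-0.5],"turn":[0,0,0],"fingers":1}
    - {"dp":[0,0,-1],"turn":[0,0,0],"fingers":1}
    - {"dp":[0,0,-1],"turn":[0,0,0],"fingers":1}
    - {"dp":[0,0,-1],"turn":[0,0,0],"fingers":1}

```text
clock: 8.93
eef_pos: [531.6, 425.6, 245.4]
tcp_rot: [-3.141, -0.0, 1.93]
contact_force: [0.7, 1.5, 1.0]
opening: -0.003
grasp_force: 0.0
```

Request:
play_rows:
  rows:
    - {"dp":[0,0,-0.5],"turn":[0,0,-1],"fingers":0}
    - {"dp":[0,0,0],"turn":[0,0,-1],"fingers":0}
    - {"dp":[0,0,0],"turn":[0,0,-1],"fingers":0}
    - {"dp":[0,0,0],"turn":[0,0,-1],"fingers":0}
    - {"dp":[0,0,0],"turn":[0,0,-1],"fingers":0}

```text
clock: 9.35
eef_pos: [531.8, 426.1, 264.4]
tcp_rot: [3.141, -0.0, 2.459]
contact_force: [-0.5, -0.4, -0.4]
opening: 0.707
grasp_force: 0.0
```

Request:
play_rows:
  rows:
    - {"dp":[0,0,0],"turn":[0,0,-1],"fingers":0}
    - {"dp":[0,0,0],"turn":[0,0,-1],"fingers":0}
    - {"dp":[0,0,0],"turn":[0,0,-1],"fingers":0}
    - {"dp":[0,0,0],"turn":[0,0,-1],"fingers":0}
    - {"dp":[0,0,0],"turn":[0,0,-1],"fingers":0}

```text
clock: 9.77
eef_pos: [531.8, 426.1, 264.1]
tcp_rot: [3.141, -0.0, 2.983]
contact_force: [0.0, 0.1, -0.0]
opening: 1.003
grasp_force: 0.0
```

Request:
play_rows:
  rows:
    - {"dp":[0,0,0],"turn":[0,0,-1],"fingers":0.3}
    - {"dp":[0,0,0],"turn":[0,0,-1],"fingers":0.3}
    - {"dp":[0,0,0],"turn":[0,0,-1],"fingers":0.3}
    - {"dp":[0,0,0],"turn":[0,0,-1],"fingers":0.3}
    - {"dp":[0,0,0],"turn":[0,0,-1],"fingers":0.3}

```text
clock: 10.18
eef_pos: [531.8, 426.1, 264.2]
tcp_rot: [3.141, -0.0, -2.777]
contact_force: [0.9, -0.4, 0.4]
opening: 0.698
grasp_force: 0.0
```

Request:
play_rows:
  rows:
    - {"dp":[0,0,0],"turn":[0,0,0],"fingers":0.3}
    - {"dp":[0,0,0],"turn":[0,0,0],"fingers":0.3}

```text
clock: 10.35
eef_pos: [531.9, 425.8, 264.2]
tcp_rot: [3.141, -0.0, -2.785]
contact_force: [-0.1, -0.1, -0.2]
opening: 0.7
grasp_force: 0.0
```

Run:
```python
from go import *
rep((-76,123.5,240),(-76,123.5,168))
from fit import *
f=r.grab_frame("side");np.savez("side2.npz",**f)
for l in(0,.3,.6):
    a=np.deg2rad(70)-l;print(l,proj("side",W(HP,[(-76,152+95*np.cos(a),70+95*np.sin(a))])))
```

```text
clock 10.35 hoist xyz [-61.9 198.4 264.2] rot [ 3.141 -0.    -2.785] F [-0.1 -0.1 -0.2]
(-76, 123.5, 240) units [ 0.35  -1.872  0.605]
(-76, 123.5, 168) units [-0.0e+00 -1.0e-03  1.8e+00]
0 [[291.15082741 281.57758443]]
0.3 [[295.45199102 293.30965379]]
0.6 [[298.92173248 305.46202942]]
```

Request:
play_rows:
  rows:
    - {"dp":[0.12,-0.63,0.2],"turn":[0,0,0],"fingers":0.3}
    - {"dp":[0.12,-0.62,0.2],"turn":[0,0,0],"fingers":0.3}
    - {"dp":[0.11,-0.62,0.2],"turn":[0,0,0],"fingers":0.3}
    - {"dp":[0,0,0],"turn":[0,0,0],"fingers":0.3}
    - {"dp":[0,0,0],"turn":[0,0,0],"fingers":0.3}

```text
clock: 10.82
eef_pos: [545.6, 349.2, 240.1]
tcp_rot: [3.142, -0.001, -2.787]
contact_force: [0.3, 0.3, -0.9]
opening: 0.7
grasp_force: 0.0
```

Run:
```python
from go import *
from fit import *
rep((-76,123.5,168))
f=r.grab_frame("wrist");np.savez("wrist.npz",**f)
im=f["pixels"][:,:,::-1].copy()
for u in proj("wrist",W(HP,[(x,104+75*np.sin(d),115+75*np.cos(d)) for d in(0,.262) for x in(-35,-101)]+[(-76,229,125),(-76,184,159)])): cv2.circle(im,tuple(int(v) for v in u),3,(0,0,255),1)
cv2.imwrite("pics/w4.png",cv2.resize(cv2.convertScaleAbs(im,alpha=1.5),(800,600)))
```

```text
clock 10.8167 hoist xyz [-76.  121.8 240.1] rot [ 3.142e+00 -1.000e-03 -2.787e+00] F [ 0.3  0.3 -0.9]
(-76, 123.5, 168) units [-1.000e-03  4.200e-02  1.803e+00]
```

View pics/w4.png

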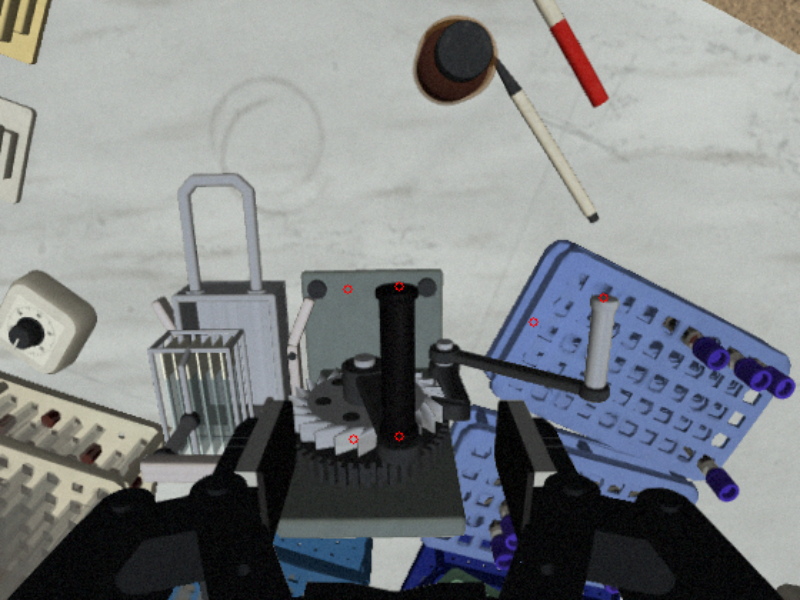

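Request:
play_rows:
  rows:
    - {"dp":[0,0.03,0.6],"turn":[0,0,0],"fingers":0.3}
    - {"dp":[0,0,0.6],"turn":[0,0,0],"fingers":0.3}
    - {"dp":[0,0,0.6],"turn":[0,0,0],"fingers":0.3}
    - {"dp":[0,0,0],"turn":[0,0,0],"fingers":0.5}
    - {"dp":[0,0,0],"turn":[0,0,0],"fingers":0.7}
  force: 50

```text
clock: 11.28
eef_pos: [544.5, 351.9, 168.0]
tcp_rot: [-3.141, -0.002, -2.783]
contact_force: [0.4, 0.7, 0.4]
opening: 0.431
grasp_force: 0.0
```

Request:
play_rows:
  rows:
    - {"dp":[0,0,0],"turn":[0,0,0],"fingers":1}
    - {"dp":[0,0,0],"turn":[0,0,0],"fingers":1}
    - {"dp":[0,0,0],"turn":[0,0,0],"fingers":1}
    - {"dp":[0,0,0],"turn":[0,0,0],"fingers":1}
    - {"dp":[0,0,0],"turn":[0,0,0],"fingers":1}

```text
clock: 11.7
eef_pos: [546.0, 352.0, 170.3]
tcp_rot: [3.141, 0.003, -2.783]
contact_force: [-0.9, 1.0, 7.9]
opening: 0.143
grasp_force: 49.1
```

```bash
python3 -c "
from go import *
rep()"
```

```text
clock 11.7 hoist xyz [-74.6 124.3 170.3] rot [ 3.141e+00  3.000e-03 -2.783e+00] F [-0.9  1.   7.9]
```

Request:
play_rows:
  rows:
    - {"dp":[0,0.09,0.02],"turn":[0,0,0],"fingers":1}
    - {"dp":[0,0.08,0.03],"turn":[0,0,0],"fingers":1}
    - {"dp":[0,0.08,0.03],"turn":[0,0,0],"fingers":1}
    - {"dp":[0,0.08,0.04],"turn":[0,0,0],"fingers":1}
    - {"dp":[0,0,0],"turn":[0,0,0],"fingers":1}

```text
clock: 12.12
eef_pos: [541.5, 363.6, 164.7]
tcp_rot: [-3.141, 0.002, -2.782]
contact_force: [2.4, -2.3, 4.0]
opening: 0.142
grasp_force: 50.3
```

Run:
```python
from go import *
rep()
d=np.linspace(.45,-1.17,31);y=75*np.sin(d)/40;z=-75*np.cos(d)/40
for i in range(30):print(round(d[i+1],2),round(y[i+1]-y[i],3),round(z[i+1]-z[i],3))
```

```text
clock 12.1167 hoist xyz [-74.7 136.8 164.7] rot [-3.141e+00  2.000e-03 -2.782e+00] F [ 2.4 -2.3  4. ]
0.4 -0.092 -0.042
0.34 -0.094 -0.037
0.29 -0.096 -0.031
0.23 -0.098 -0.026
0.18 -0.099 -0.021
0.13 -0.1 -0.015
0.07 -0.101 -0.01
0.02 -0.101 -0.005
-0.04 -0.101 0.001
-0.09 -0.101 0.006
-0.14 -0.101 0.012
-0.2 -0.1 0.017
-0.25 -0.099 0.023
-0.31 -0.097 0.028
-0.36 -0.096 0.033
-0.41 -0.094 0.038
-0.47 -0.092 0.043
-0.52 -0.089 0.048
-0.58 -0.086 0.053
-0.63 -0.083 0.057
-0.68 -0.08 0.062
-0.74 -0.077 0.066
-0.79 -0.073 0.07
-0.85 -0.069 0.074
-0.9 -0.065 0.078
-0.95 -0.061 0.081
-1.01 -0.056 0.084
-1.06 -0.052 0.087
-1.12 -0.047 0.09
-1.17 -0.042 0.092
```

Request:
play_rows:
  rows:
    - {"dp":[0,-0.09,-0.04],"turn":[0,0,0],"fingers":1}
    - {"dp":[0,-0.095,-0.037],"turn":[0,0,0],"fingers":1}
    - {"dp":[0,-0.095,-0.031],"turn":[0,0,0],"fingers":1}
    - {"dp":[0,-0.1,-0.026],"turn":[0,0,0],"fingers":1}
    - {"dp":[0,-0.1,-0.021],"turn":[0,0,0],"fingers":1}

```text
clock: 12.53
eef_pos: [548.0, 346.8, 171.7]
tcp_rot: [3.139, 0.003, -2.783]
contact_force: [-1.2, 4.4, 9.9]
opening: 0.144
grasp_force: 49.4
```

Request:
play_rows:
  rows:
    - {"dp":[0,-0.1,-0.015],"turn":[0,0,0],"fingers":1}
    - {"dp":[0,-0.1,-0.01],"turn":[0,0,0],"fingers":1}
    - {"dp":[0,-0.1,-0.005],"turn":[0,0,0],"fingers":1}
    - {"dp":[0,-0.1,0],"turn":[0,0,0],"fingers":1}
    - {"dp":[0,-0.1,0.006],"turn":[0,0,0],"fingers":1}

```text
clock: 12.95
eef_pos: [555.4, 327.5, 172.7]
tcp_rot: [3.14, 0.003, -2.783]
contact_force: [1.7, 3.5, 10.1]
opening: 0.143
grasp_force: 50.3
```

```bash
python3 -c "
from go import *
rep()
print(75*np.sin(-.09)+104,75*np.cos(-.09)+115-19)"
```

```text
clock 12.95 hoist xyz [-74.3  98.1 172.7] rot [ 3.140e+00  3.000e-03 -2.783e+00] F [ 1.7  3.5 10.1]
97.25910881014917 170.69645497589957
```

Following the arc cleanly; continue.

Request:
play_rows:
  rows:
    - {"dp":[0,-0.1,0.012],"turn":[0,0,0],"fingers":1}
    - {"dp":[0,-0.1,0.017],"turn":[0,0,0],"fingers":1}
    - {"dp":[0,-0.1,0.023],"turn":[0,0,0],"fingers":1}
    - {"dp":[0,-0.097,0.028],"turn":[0,0,0],"fingers":1}
    - {"dp":[0,-0.096,0.033],"turn":[0,0,0],"fingers":1}

```text
clock: 13.37
eef_pos: [562.5, 308.5, 167.0]
tcp_rot: [3.141, 0.003, -2.783]
contact_force: [4.9, 3.8, 4.2]
opening: 0.14
grasp_force: 51.2
```

Request:
play_rows:
  rows:
    - {"dp":[0,-0.094,0.038],"turn":[0,0,0],"fingers":1}
    - {"dp":[0,-0.092,0.043],"turn":[0,0,0],"fingers":1}
    - {"dp":[0,-0.09,0.048],"turn":[0,0,0],"fingers":1}
    - {"dp":[0,-0.086,0.053],"turn":[0,0,0],"fingers":1}
    - {"dp":[0,-0.083,0.057],"turn":[0,0,0],"fingers":1}

```text
clock: 13.78
eef_pos: [568.4, 291.5, 157.0]
tcp_rot: [3.141, 0.002, -2.783]
contact_force: [4.8, 2.4, 4.2]
opening: 0.145
grasp_force: 51.3
```

```bash
python3 -c "
from go import *
rep()
print(75*np.sin(-.63)+104,75*np.cos(-.63)+115-19)"
```

```text
clock 13.7833 hoist xyz [-74.8  59.8 157. ] rot [ 3.141e+00  2.000e-03 -2.783e+00] F [4.8 2.4 4.2]
59.814143154329784 156.6020631234114
```

Request:
play_rows:
  rows:
    - {"dp":[0,-0.08,0.062],"turn":[0,0,0],"fingers":1}
    - {"dp":[0,-0.077,0.066],"turn":[0,0,0],"fingers":1}
    - {"dp":[0,-0.073,0.07],"turn":[0,0,0],"fingers":1}
    - {"dp":[0,-0.07,0.074],"turn":[0,0,0],"fingers":1}
    - {"dp":[0,-0.065,0.078],"turn":[0,0,0],"fingers":1}

```text
clock: 14.2
eef_pos: [573.1, 277.6, 142.7]
tcp_rot: [-3.142, 0.001, -2.783]
contact_force: [5.5, 1.5, 0.8]
opening: 0.14
grasp_force: 51.2
```

Request:
play_rows:
  rows:
    - {"dp":[0,-0.06,0.081],"turn":[0,0,0],"fingers":1}
    - {"dp":[0,-0.056,0.084],"turn":[0,0,0],"fingers":1}
    - {"dp":[0,-0.052,0.087],"turn":[0,0,0],"fingers":1}
    - {"dp":[0,-0.047,0.09],"turn":[0,0,0],"fingers":1}
    - {"dp":[0,-0.042,0.092],"turn":[0,0,0],"fingers":1}

```text
clock: 14.62
eef_pos: [576.6, 268.4, 125.1]
tcp_rot: [3.141, 0.001, -2.783]
contact_force: [-0.6, 4.5, 23.9]
opening: 0.143
grasp_force: 54.7
```

Request:
play_rows:
  rows:
    - {"dp":[0,0,0],"turn":[0,0,0],"fingers":1}
    - {"dp":[0,0,0],"turn":[0,0,0],"fingers":1}

```text
clock: 14.78
eef_pos: [576.5, 268.5, 125.6]
tcp_rot: [3.141, 0.001, -2.783]
contact_force: [4.4, 1.7, 5.1]
opening: 0.145
grasp_force: 52.4
```

```bash
python3 -c "
from go import *
rep()
print(75*np.sin(-1.163)+104,75*np.cos(-1.163)+115-19)"
```

```text
clock 14.7833 hoist xyz [-75.2  35.4 125.6] rot [ 3.141e+00  1.000e-03 -2.783e+00] F [4.4 1.7 5.1]
35.15022500359524 125.74404953842765
```

Request:
play_rows:
  rows:
    - {"dp":[0,-0.01,0.025],"turn":[0,0,0],"fingers":1}
    - {"dp":[0,0,0],"turn":[0,0,0],"fingers":1}
    - {"dp":[0,0,0],"turn":[0,0,0],"fingers":0.7}
    - {"dp":[0,0,0],"turn":[0,0,0],"fingers":0.6}
    - {"dp":[0,0,0],"turn":[0,0,0],"fingers":0.5}

```text
clock: 15.2
eef_pos: [575.0, 267.3, 123.3]
tcp_rot: [-3.141, -0.003, -2.783]
contact_force: [-0.7, -0.2, 0.6]
opening: 0.493
grasp_force: 0.0
```

Request:
play_rows:
  rows:
    - {"dp":[0,0,0],"turn":[0,0,0],"fingers":0.5}
    - {"dp":[0,0,-0.4],"turn":[0,0,0],"fingers":0.5}
    - {"dp":[0,0,-0.8],"turn":[0,0,0],"fingers":0.5}
    - {"dp":[0,0,-0.9],"turn":[0,0,0],"fingers":1}
    - {"dp":[0,0,-0.7],"turn":[0,0,0],"fingers":1}

```text
clock: 15.62
eef_pos: [576.1, 267.8, 238.0]
tcp_rot: [-3.142, -0.001, -2.783]
contact_force: [0.7, -0.0, 0.0]
opening: 0.228
grasp_force: 0.0
```

Run:
```python
from go import *
rep((-60,262,235),(-60,262,112))
from fit import *
f=r.grab_frame("side");np.savez("side2.npz",**f)
a=cam("side2")[3][200:420,180:400,::-1].copy()
for d,c in((-1.163,(0,0,255)),(-1.0,(255,0,0))):
  for u in proj("side",W(HP,[(-101,104+75*np.sin(d),115+75*np.cos(d)),(5,50,222+46*d),(-76,229,125),(-60,262,112),(-60,262,60)])): cv2.circle(a,tuple(int(v) for v in u-[180,200]),1,c,-1)
cv2.imwrite("pics/s3.png",cv2.convertScaleAbs(cv2.resize(a,(600,600),interpolation=2),alpha=1.2))
```

```text
clock 15.6167 hoist xyz [-75.9  34.9 238. ] rot [-3.142e+00 -1.000e-03 -2.783e+00] F [ 0.7 -0.   0. ]
(-60, 262, 235) units [-0.402  5.676  0.074]
(-60, 262, 112) units [-2.000e-03  0.000e+00  3.075e+00]
```

View pics/s3.png

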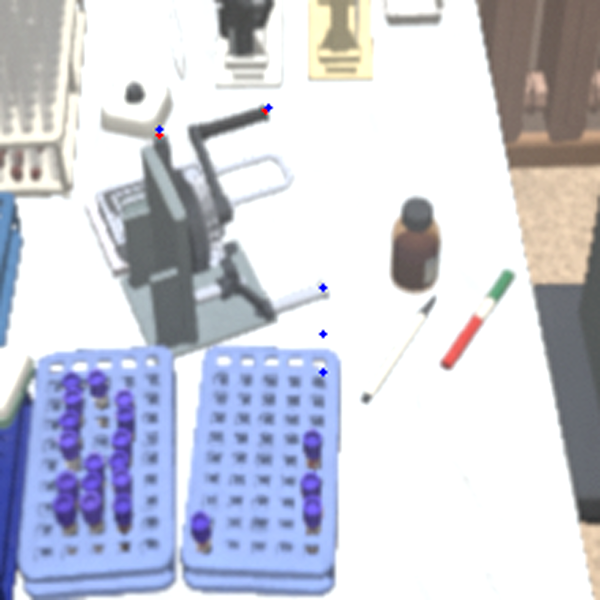

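Request:
play_rows:
  rows:
    - {"dp":[-0.07,0.95,0],"turn":[0,0,0],"fingers":1}
    - {"dp":[-0.07,0.95,0],"turn":[0,0,0],"fingers":1}
    - {"dp":[-0.07,0.95,0],"turn":[0,0,0],"fingers":1}
    - {"dp":[-0.07,0.95,0],"turn":[0,0,0],"fingers":1}
    - {"dp":[-0.07,0.95,0],"turn":[0,0,0],"fingers":1}

```text
clock: 16.08
eef_pos: [521.6, 452.0, 235.7]
tcp_rot: [-3.141, -0.001, -2.783]
contact_force: [0.8, -0.3, 0.2]
opening: -0.002
grasp_force: 0.0
```

Request:
play_rows:
  rows:
    - {"dp":[-0.05,0.93,0],"turn":[0,0,0],"fingers":1}
    - {"dp":[0,0,0],"turn":[0,0,0],"fingers":1}
    - {"dp":[0,0,0.8],"turn":[0,0,0],"fingers":1}
    - {"dp":[0,0,0.8],"turn":[0,0,0],"fingers":1}
    - {"dp":[0,0,0.8],"turn":[0,0,0],"fingers":1}

```text
clock: 16.5
eef_pos: [511.1, 486.3, 139.0]
tcp_rot: [-3.142, 0.0, -2.782]
contact_force: [0.1, 0.6, -0.6]
opening: -0.001
grasp_force: 0.0
```

Request:
play_rows:
  rows:
    - {"dp":[0,0,0.5],"turn":[0,0,0],"fingers":1}
    - {"dp":[0,0,0.15],"turn":[0,0,0],"fingers":1}
    - {"dp":[0,0,0],"turn":[0,0,0],"fingers":1}
    - {"dp":[0,0,0],"turn":[0,0,0],"fingers":1}

```text
clock: 16.83
eef_pos: [511.8, 486.4, 114.9]
tcp_rot: [3.142, 0.0, -2.783]
contact_force: [-0.8, 0.1, 0.1]
opening: -0.0
grasp_force: 0.0
```

```bash
python3 -c "
from go import *
rep((-60,249,112),(-60,203,138))"
```

```text
clock 16.8333 hoist xyz [-59.5 262.2 114.9] rot [ 3.142  0.    -2.783] F [-0.8  0.1  0.1]
(-60, 249, 112) units [ 0.013 -0.329  0.073]
(-60, 203, 138) units [ 1.00e-03 -1.15e+00 -6.50e-01]
```

Request:
play_rows:
  rows:
    - {"dp":[0,-0.2,0.15],"turn":[0,0,0],"fingers":1}
    - {"dp":[0,-0.15,0],"turn":[0,0,0],"fingers":1}
    - {"dp":[0,-0.15,-0.12],"turn":[0,0,0],"fingers":1}
    - {"dp":[0,-0.15,-0.12],"turn":[0,0,0],"fingers":1}
    - {"dp":[0,-0.15,-0.12],"turn":[0,0,0],"fingers":1}

```text
clock: 17.25
eef_pos: [522.8, 459.9, 126.6]
tcp_rot: [3.135, 0.004, -2.783]
contact_force: [-8.9, 12.7, 12.8]
opening: -0.003
grasp_force: 7.3
```

Request:
play_rows:
  rows:
    - {"dp":[0,-0.15,-0.1],"turn":[0,0,0],"fingers":1}
    - {"dp":[0,-0.15,-0.1],"turn":[0,0,0],"fingers":1}
    - {"dp":[0,-0.15,-0.08],"turn":[0,0,0],"fingers":1}
    - {"dp":[0,-0.1,-0.06],"turn":[0,0,0],"fingers":1}
    - {"dp":[0,0,0],"turn":[0,0,0],"fingers":1}

```text
clock: 17.67
eef_pos: [531.4, 435.1, 137.7]
tcp_rot: [3.141, 0.002, -2.783]
contact_force: [0.5, 1.2, 0.4]
opening: -0.002
grasp_force: 0.3
```

```bash
python3 -c "
from go import *
rep()"
```

```text
clock 17.6667 hoist xyz [-59.1 207.3 137.7] rot [ 3.141e+00  2.000e-03 -2.783e+00] F [0.5 1.2 0.4]
```

Request:
play_rows:
  rows:
    - {"dp":[0,-0.08,-0.02],"turn":[0,0,0],"fingers":1}
    - {"dp":[0,-0.06,-0.01],"turn":[0,0,0],"fingers":1}
    - {"dp":[0,0,0],"turn":[0,0,0],"fingers":1}

```text
clock: 17.92
eef_pos: [531.9, 432.0, 137.5]
tcp_rot: [3.138, 0.0, -2.783]
contact_force: [-4.0, 9.4, 2.0]
opening: 0.004
grasp_force: 5.1
```

Request:
play_rows:
  rows:
    - {"dp":[0,-0.06,0],"turn":[0,0,0],"fingers":1}
    - {"dp":[0,-0.04,0],"turn":[0,0,0],"fingers":1}
    - {"dp":[0,0,0],"turn":[0,0,0],"fingers":1}

```text
clock: 18.17
eef_pos: [532.1, 431.5, 137.7]
tcp_rot: [3.134, 0.001, -2.783]
contact_force: [-10.1, 22.2, 0.5]
opening: 0.002
grasp_force: 12.3
```

```bash
python3 -c "
from go import *
rep()"
```

```text
clock 18.1667 hoist xyz [-59.7 203.6 137.7] rot [ 3.134e+00  1.000e-03 -2.783e+00] F [-10.1  22.2   0.5]
```

Request:
play_rows:
  rows:
    - {"dp":[0,0.4,0],"turn":[0,0,0],"fingers":1}
    - {"dp":[0,0.6,0],"turn":[0,0,0],"fingers":1}
    - {"dp":[0,0.5,-0.6],"turn":[0,0,0],"fingers":1}
    - {"dp":[0,0.5,-1],"turn":[0,0,0],"fingers":1}
    - {"dp":[0,0.5,-1],"turn":[0,0,0],"fingers":1}

```text
clock: 18.58
eef_pos: [498.4, 517.2, 234.9]
tcp_rot: [-3.138, -0.004, -2.783]
contact_force: [1.3, 0.9, -0.3]
opening: 0.002
grasp_force: 0.0
```

Request:
play_rows:
  rows:
    - {"dp":[-0.5,0.8,-1],"turn":[0,0,0],"fingers":1}
    - {"dp":[0,1,-1],"turn":[0,0,0],"fingers":1}
    - {"dp":[0,1,-0.5],"turn":[0,0,0],"fingers":1}
    - {"dp":[0,0,0],"turn":[0,0,0],"fingers":1}
    - {"dp":[0,0,0],"turn":[0,0,0],"fingers":1}

```text
clock: 19.0
eef_pos: [481.1, 609.8, 314.6]
tcp_rot: [-3.141, 0.001, -2.78]
contact_force: [0.0, -0.6, -0.9]
opening: -0.003
grasp_force: 0.0
```

Run:
```python
from go import *
from fit import *
rep()
f=r.grab_frame("top");np.savez("top2.npz",**f)
for n,(x0,x1,y0,y1) in (("top",(152,170,196,222)),("top",(215,265,196,240))):
    a=cam(n)[3][y0:y1,x0:x1].astype(int).sum(2);b=cam(n+"2")[3][y0:y1,x0:x1].astype(int).sum(2);print("pin/trough start region diff",abs(a-b).mean())
# shift of pin patch
a=cv2.cvtColor(cam("top")[3],7);b=cv2.cvtColor(cam("top2")[3],7)
t=a[194:222,150:172];m=cv2.matchTemplate(b[180:236,130:192],t,cv2.TM_CCOEFF_NORMED);print(cv2.minMaxLoc(m)[1:],"expect",(20,14))
print([ (l,proj("top",W(HP,[(-76,152+95*np.cos(1.2217-l),70+95*np.sin(1.2217-l))])).round(1).tolist()) for l in (0,.15,.6)])
```

```text
clock 19.0 hoist xyz [-45.  388.5 314.6] rot [-3.141e+00  1.000e-03 -2.780e+00] F [ 0.  -0.6 -0.9]
pin/trough start region diff 9.004273504273504
pin/trough start region diff 29.173636363636362
(0.9169811606407166, (9, 23), (20, 14)) expect (20, 14)
[(0, [[162.4, 215.5]]), (0.15, [[158.6, 217.4]]), (0.6, [[150.9, 222.7]])]
```

Run:
```python
from go import *
from fit import *
a=cv2.cvtColor(cam("top")[3],7);b=cv2.cvtColor(cam("top2")[3],7)
t0=[550.6,205.3,.377]
P=(-130,0,28);u0=proj("top",W(t0,[P]))[0];u1=proj("top",W(HP,[P]))[0];print(u0,u1,"expect shift",u1-u0)
x,y=map(int,u0);t=a[y-18:y+8,x-16:x+14]
X,Y=map(int,u1);m=cv2.matchTemplate(b[Y-38:Y+28,X-36:X+34],t,cv2.TM_CCOEFF_NORMED);_,v,_,l=cv2.minMaxLoc(m)
print(v,"shift",X-36+l[0]-(x-16),Y-38+l[1]-(y-18)); print(np.round(m[l[1]-1:l[1]+2,l[0]-1:l[0]+2],2))
for d in(-10,10):print(d,proj("top",W(HP,[(-130+d,0,28)]))[0]-u1)
```

```text
[253.31779655 253.38543674] [235.03287631 218.53090168] expect shift [-18.28492024 -34.85453506]
0.753587007522583 shift -18 -35
[[0.67 0.67 0.47]
 [0.72 0.75 0.54]
 [0.7  0.75 0.55]]
-10 [1.05305174 2.98321548]
10 [-1.04991091 -2.97577099]
```

```bash
python3 -c "
from rig import r
print(r.sign_off())"
```

```text
the job is handed in; nothing more can be done
None
```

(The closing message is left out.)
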